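# Fetch the check weight for the kitchen scale

## Task

One of the two identical closed tins in the lidded storage bin holds the kitchen scale's solid steel check weight; the other holds only a light insert, and they can be told apart only by their weight. Open the bin's lid until it rests back on its stop, lift out the heavy tin and stand it upright in the middle of the scale's pan without dropping it, leave the light tin standing in the bin, and then lower the lid gently until it is fully shut. Leave the tea box, mug and lemon where they are.

Things in the scene. Friction and masses are not known exactly. Their poses are not given: they have to be found in the camera images.
- storage_bin: White open-topped storage bin with a hinged wooden lid, fixed to the worktop. Outside 222 (x) x 150 (y) x 76 (z) mm, walls and floor 6 mm. Origin: centre of its underside; its x runs along the long side, z up. The lid is hinged along the top of its +y long side (the left one seen from the robot).
- lid_hinge (a point): Middle of the lid's hinge line, on the bin's +y top edge (75 mm from the bin's centre, 76 mm up); fixed to the bin, with the bin's axes.
- lid_handle (a point): Centre of the lid's round steel grip bar, 12 mm thick and 110 mm long along the bin's x, on a leg at each end. With the lid shut it is 130 mm to -y of the hinge line and 56 mm above it; 40 mm clear between the bar's underside and the lid's top. The lid panel is 10 mm thick and reaches 151 mm from the hinge, 21 mm beyond the bar. This point moves and turns with the lid.
- bin_lid (a joint): Lid angle in rad: 0 shut, growing as the free edge swings up and over towards the bin's +y side; stop at 1.75, where it rests by its own weight leaning 10 degrees past upright. Below 1.57 it falls shut if let go. Lid 0.3 kg.
- tin_a: One of two identical closed aluminium tins in the bin, 80 (x) x 58 (y) x 62 (z) mm; origin: centre of its underside, z up. It stands on the bin's 6 mm thick floor with its long side along the bin's long side, in either half of the bin. The tin with the weight is about 0.5 kg in all, the other about 0.15 kg; either of tin_a and tin_b may be the heavy one.
- tin_b: The other tin, identical in size, look and axes to tin_a.
- scale: Grey flat kitchen scale, fixed to the worktop, 210 (x) x 160 (y) x 46 (z) mm; origin: centre of its underside. A dark blank display lies at its -x end.
- scale_pan (a point): Centre of the top face of the scale's square steel pan, 150 x 150 mm, 46 mm above the worktop, 25 mm to +x of the scale's origin; z up.
- tea_carton: Dark tea box, a bystander, 68 (x) x 136 (y) x 69 (z) mm; origin: centre of its underside.
- mug: Off-white stoneware mug, a bystander, 116 x 85 x 93 mm; origin: centre of its underside.
- lemon_fruit: Lemon lying to the left of the bin, a bystander, 78 x 55 x 56 mm; origin: centre of its underside.

How it is judged (in metres and radians):
On the way, in this order (a step that is already met when the one before it is completed fails the run):
1. the lid rests open on its stop (over 1.68 rad) (value of joint bin_lid above 1.68 rad), for 0.2 s.
2. the heavy tin (bearing on the scale with more than 2.8 N) stands on the pan while the lid is still open (value of joint bin_lid above 1.5 rad and ((horizontal distance between tin_a and scale_pan below 0.04 m and z of tin_a in the frame of scale_pan between -0.01 and 0.01 m and angle between tin_a's own z axis and vertical below 0.1 rad and contact force between tin_a and scale above 2.8 N) or (horizontal distance between tin_b and scale_pan below 0.04 m and z of tin_b in the frame of scale_pan between -0.01 and 0.01 m and angle between tin_b's own z axis and vertical below 0.1 rad and contact force between tin_b and scale above 2.8 N))), for 0.2 s.
At the end, for the whole second after the job is handed in: The lid is shut (within 0.04 rad). The heavy tin stands upright (within 0.1 rad) and at rest on the scale's pan, its centre within 40 mm of the pan's centre, its weight of more than 2.8 N borne by the scale. The other tin stands at rest on the bin's floor (value of joint bin_lid below 0.04 rad and ((horizontal distance between tin_a and scale_pan below 0.04 m and z of tin_a in the frame of scale_pan between -0.01 and 0.01 m and angle between tin_a's own z axis and vertical below 0.1 rad and contact force between tin_a and scale above 2.8 N and linear speed of each of tin_a, tin_b below 0.02 m/s and x of tin_b in the frame of storage_bin between -0.08 and 0.08 m and y of tin_b in the frame of storage_bin between -0.055 and 0.055 m and z of tin_b in the frame of storage_bin below 0.02 m and angle between tin_b's own z axis and vertical below 0.15 rad) or (horizontal distance between tin_b and scale_pan below 0.04 m and z of tin_b in the frame of scale_pan between -0.01 and 0.01 m and angle between tin_b's own z axis and vertical below 0.1 rad and contact force between tin_b and scale above 2.8 N and linear speed of each of tin_b, tin_a below 0.02 m/s and x of tin_a in the frame of storage_bin between -0.08 and 0.08 m and y of tin_a in the frame of storage_bin between -0.055 and 0.055 m and z of tin_a in the frame of storage_bin below 0.02 m and angle between tin_a's own z axis and vertical below 0.15 rad))); the robot touches nothing.
It fails at once if the lid drops or is slammed shut (faster than 1.8 rad/s in the last 0.2 rad) (value of joint bin_lid below 0.2 rad and velocity of joint bin_lid below -1.8 rad/s).
It fails at once if the lid is thrown back onto its open stop (faster than 1.8 rad/s in the last 0.15 rad) (value of joint bin_lid above 1.6 rad and velocity of joint bin_lid above 1.8 rad/s).
It fails at once if a tin is dropped onto the scale (still faster than 0.5 m/s within 15 mm of the pan) ((horizontal distance between tin_a and scale_pan below 0.1 m and z of tin_a in the frame of scale_pan below 0.015 m and linear speed of tin_a above 0.5 m/s) or (horizontal distance between tin_b and scale_pan below 0.1 m and z of tin_b in the frame of scale_pan below 0.015 m and linear speed of tin_b above 0.5 m/s)).
It fails at once if the tea box, mug or lemon is moved more than 30 mm (distance of any of tea_carton, mug, lemon_fruit from where it was at the start of the episode above 0.03 m).
It also fails if it takes over 72 s, if anything falls off the work surface, if the arm or the gripper's body presses on something with over 40 N, if the wrist force passes 120 N, or if a joint passes its speed limit or range.

## Robot

A 6-joint arm with a two-finger parallel gripper is mounted at the origin on the work surface; the furniture and walls round the work are solid. World frame = base frame: x ahead of the robot, y to its left, z up, the work surface at z = 0. Lengths are in m, angles in degrees, forces in N, time in s.
With the tool pointing down it reaches from about 0.425 to 1.125 m from the base axis. Payload 14.9 kg.
Tool frame: the origin (TCP) lies on the centre line of the jaws, within the pads' length; the fingertips stand 25 mm ahead of it and the grasp point (between the pads) lies 6 mm ahead of it; z points along the fingers, y is the line along which they close (so a half turn about z gives the same grasp; the last joint's range is limited). The gripper opens to 91 mm and grips with 3 to 60 N. Pads are 32 mm wide; open, the fingers measure 118 mm over their backs; the gripper's body (76 mm by 178 mm) begins 60 mm behind the grasp point.
Start: joints at [-68.887, 21.709, 99.362, -0, 58.929, -1.908], TCP at [0.274, -0.644, 0.2] pointing down, gripper open.
Joint ranges: [-158.91, 158.91], [-42.39, 125.64], [0.06, 152.35], [-60.88, 240.88], [17.5, 164.5], [-176.32, 176.32]. Speed limits (degrees/s): [108.29, 108.29, 136.94, 180, 180, 180].

## Interface

Orientations are given as [roll, pitch, yaw] about the fixed x, y, z axes, in that order (R = Rz(yaw) Ry(pitch) Rx(roll)).
In Python, from station import read_state, snapshot, finish_job, recognise, outline_of gives the robot as it stands.
- The arm moves only by the shell command python3 -m handwheel 'ROWS'. ROWS is JSON, a list of rows, each an object of numbers: "ax", "ay", "az": the turn, a rotation vector about the world's x, y, z in rad; "tx", "ty", "tz": the shift along the world's x, y, z in cm; "grip": the finger opening in cm, from 0 to 9.12. A call has exactly 5 rows; each row shifts and turns the commanded pose from where the row before left it; what a row does not reach is not made up. A row lasts 1/10 s, in which the tool goes at most 50 mm and 8.59 degrees, less where a joint would pass 70% of its speed; a pose out of reach is approached as far as the arm can. A call with a gripper value outside its range is refused whole. The fingers move at their own pace and stop on an object; the grip force is fixed at half the most. Time passes only in rows, so rows that do not move let the fingers close, or fill a call up. It gives the time, the measured TCP pose, the force, the opening and the grip force at its end, in the units of the state.
- read_state(): the state, without advancing time (a new reading comes with each control period).
- snapshot(name): name is "side" or "top"; returns a dict with "frame" (480x640x3 uint8, red, green, blue), "z_map" (480x640 float32, m along the optical axis (not along the pixel's ray), 0 where there is no reading), "vertical_fov" (degrees; the focal length in pixels is half the picture's height over the tangent of half this angle, whatever the lens; pixels are square), "cx", "cy" (the principal point, pixels), "dist" ([k1, k2, p1, p2, k3] as OpenCV has them; the pictures are not rectified), "R" (3x3) and "t" (3): a world point X has camera coordinates R X + t. Camera axes: x right, y down, z forward; pixel columns grow to the right and rows downward; lengths in m; the calibration is good to about 2 mm. A picture is of the moment at which its call begins.
- finish_job(): hands the job in; it is judged then, once.
Trained networks look in a picture, given as the dict that the camera call returned (one of the last four; its "shot" number tells which), for a name from the list of things; names that differ only in an ending like _2 or _b are one class to them, and where a whole thing is asked for, a point or a joint stands for the part that bears it (a point fixed in the world has none). Each returns a list of dicts, best first, with "confidence" (0 to 1); they miss things now and then, are a little off and sometimes report something else, mostly with a low value. They report only what shows in the picture. A call takes as long as a camera call.
- recognise(picture, name): "point" ([x, y, z] in m, in world coordinates, good to about 4 mm: the middle of the surface that is visible of it).
- outline_of(picture, name): "pixels" (480x640 bool, what is visible of it).
The state is a dict: "clock": time; "joint_pos": joint angles; "joint_vel": joint speeds; "tau": joint torques, N m; "eef_pos": TCP position; "eef_rot": TCP orientation; "force": force on the tool from outside, world axes, zero at the start; "wrist_torque": the same for the moment, N m; "width": finger opening in m; "grip_force": force on a finger pad.
Only numpy, scipy, OpenCV 4.12 (cv2) and the standard library are available. Lean on these libraries where they do the work, as an engineer would, in place of code of your own. Each camera call takes 0.05 s, during which the arm holds its last target. There are 200 camera calls.

## Working session

There is one attempt and no reset: what is moved stays moved. The work goes in short steps, Python scripts to look and compute and a shell command to move; the robot and the scene stay as the last step left them, time stands still between calls to the robot, and variables do not carry over. Pictures are saved under pics/ and viewed, at most 10 in all, crops included, and the job is handed in when it is done.

```bash
mkdir -p pics; ls; cat > h.py <<'E'
import numpy as np, cv2
from station import *
def K(s):
    f=240/np.tan(np.radians(s["vertical_fov"]/2)); return np.array([[f,0,s["cx"]],[0,f,s["cy"]],[0,0,1]])
def cloud(s,mask=None):
    z=s["z_map"]; m=z>0
    if mask is not None: m&=mask
    v,u=np.nonzero(m)
    p=cv2.undistortPoints(np.stack([u,v],1).astype(float)[:,None],K(s),np.array(s["dist"],float))[:,0]
    d=z[v,u]; c=np.c_[p*d[:,None],d]
    return (c-np.array(s["t"]))@np.array(s["R"])
def save(s,n): cv2.imwrite(f"pics/{n}.png",s["frame"][...,::-1])
def rect(P,lo,hi):
    Q=P[(P[:,2]>lo)&(P[:,2]<hi)]
    return len(Q), cv2.minAreaRect(Q[:,:2].astype(np.float32)*1000), np.median(Q[:,2])
E
python3 - <<'E'
from h import *
for n in("side","top"):
    s=snapshot(n); save(s,n+"0")
    print(n,"cam at",-np.array(s["R"]).T@s["t"])
    for o in("storage_bin","lid_handle","scale","tea_carton","mug","lemon_fruit"):
        r=recognise(s,o); g=outline_of(s,o)
        print(o,[(np.round(a["point"],3),round(a["confidence"],2)) for a in r[:2]])
        if g:
            P=cloud(s,g[0]["pixels"]); print("   ",np.round(np.percentile(P,[2,50,98],axis=0),3).tolist())
print(read_state())
E
```

```text
pics
side cam at [ 0.07077898 -0.92576931  0.52893936]
storage_bin [(array([ 0.421, -0.023,  0.087]), 0.57)]
    [[0.379, -0.075, 0.002], [0.418, -0.025, 0.086], [0.525, 0.082, 0.138]]
lid_handle [(array([ 0.444, -0.018,  0.088]), 0.78)]
    [[0.382, -0.073, 0.08], [0.444, -0.021, 0.087], [0.526, 0.076, 0.137]]
scale [(array([ 0.481, -0.286,  0.024]), 0.78)]
    [[0.392, -0.295, 0.007], [0.485, -0.288, 0.023], [0.533, -0.254, 0.045]]
tea_carton [(array([ 0.298, -0.254,  0.06 ]), 0.66)]
    [[0.269, -0.279, 0.001], [0.295, -0.254, 0.059], [0.336, -0.147, 0.07]]
mug [(array([0.379, 0.25 , 0.06 ]), 0.82)]
    [[0.33, 0.227, 0.009], [0.381, 0.25, 0.06], [0.423, 0.321, 0.093]]
lemon_fruit [(array([0.49 , 0.268, 0.037]), 0.73), (array([ 0.293, -0.254,  0.06 ]), 0.73)]
    [[0.459, 0.255, 0.002], [0.488, 0.268, 0.036], [0.535, 0.332, 0.056]]
top cam at [0.33463091 0.02572506 1.15333624]
storage_bin [(array([0.491, 0.009, 0.083]), 0.83)]
    [[0.388, -0.063, 0.081], [0.494, 0.012, 0.086], [0.604, 0.086, 0.137]]
lid_handle [(array([0.491, 0.015, 0.084]), 0.86)]
    [[0.388, -0.063, 0.081], [0
[... 510 characters left out ...]
[0.526, 0.308, 0.058]]
{'clock': 1.3, 'joint_pos': array([-6.88880933e+01,  2.17105474e+01,  9.93618086e+01, -5.07302569e-04,
        5.89285391e+01, -1.90593995e+00]), 'joint_vel': array([ 0.0936118 ,  0.04539085,  0.01047848, -0.06713057,  0.06066673,
       -0.02078513]), 'tau': array([ 3.08894769e-04, -7.63691640e+01, -4.34741306e+01,  6.51299790e-02,
        3.88873892e-02, -3.73730427e-05]), 'eef_pos': array([ 0.27373394, -0.64427738,  0.199522  ]), 'eef_rot': array([-1.79999091e+02,  4.04502603e-04,  2.30181085e+01]), 'force': array([-0.17079304,  0.05637926, -1.12239502]), 'wrist_torque': array([-0.03811128,  0.01371358, -0.01355283]), 'grip_force': 0.0, 'width': 0.09138870998414296}
```

View pics/side0.png

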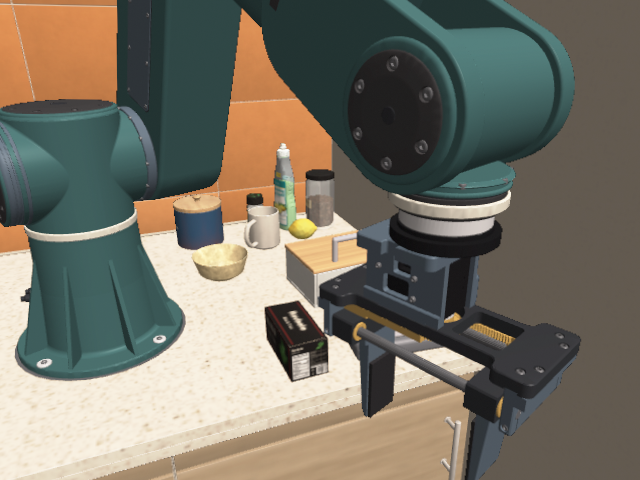

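View pics/top0.png

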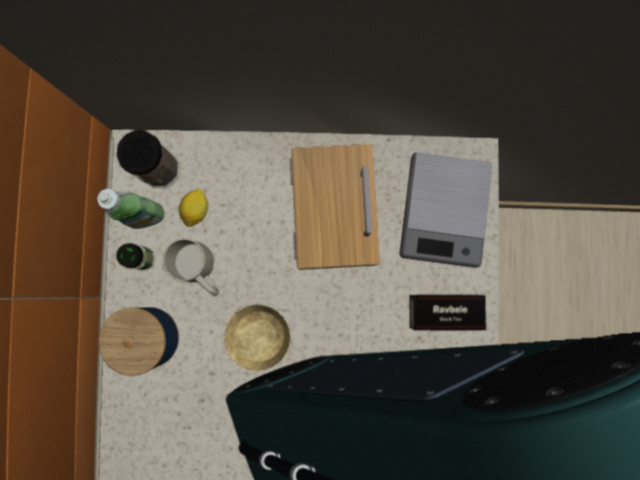

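```bash
python3 - <<'E'
from h import *
for n in("side","top"):
    s=snapshot(n)
    P=cloud(s); P=P[(abs(P[:,0]-.49)<.2)&(abs(P[:,1])<.13)]
    print(n,"lid",rect(P,.078,.092)); print("bar",rect(P,.125,.145))
    b=P[P[:,2]>.125]; print(b[:,2].max())
    P=cloud(s); P=P[(abs(P[:,0]-.49)<.15)&(abs(P[:,1]+.2)<.12)]
    print("pan",rect(P,.040,.055))
E
```

```text
side lid (2042, ((525.9202880859375, 18.364463806152344), (307.1709899902344, 163.5093994140625), 10.811627388000488), np.float64(0.08673202954422585))
bar (219, ((563.597412109375, 21.15746307373047), (290.12164306640625, 47.264495849609375), 39.03216552734375), np.float64(0.13353220996067075))
0.15896474296818738
pan (38, ((467.555419921875, -281.09271240234375), (10.66405200958252, 15.979716300964355), 46.643802642822266), np.float64(0.04469383942416695))
top lid (9869, ((521.2401733398438, -0.586090087890625), (282.1698913574219, 259.73614501953125), 0.26494666934013367), np.float64(0.08601700378523638))
bar (982, ((550.6615600585938, -0.637451171875), (220.6305694580078, 259.35565185546875), 0.23770253360271454), np.float64(0.13647978471882638))
0.9007316537750326
pan (5944, ((476.2870178222656, -205.14971923828125), (151.1827392578125, 258.8189392089844), 84.01789855957031), np.float64(0.04614879728238107))
```

The side view shows the robot, with the arm hiding part of the bin (285–365, 235–300) and the scale. The top view shows the lid at (292–380, 145–268), its bar at about (367, 165–237), the scale at (402–492, 152–266), the tea box at (448, 312) and the mug and lemon to the left. All of them are slightly rotated, so I'll refine the fits with masks.

```bash
python3 - <<'E'
from h import *
s=snapshot("top")
def fit(name,P,lo,hi):
    m=(P[:,2]>lo)&(P[:,2]<hi); Q=P[m,:2]
    c=np.median(Q,axis=0); 
    r=cv2.minAreaRect((Q*1000).astype(np.float32)); print(name,m.sum(),np.round(r[0],1),np.round(r[1],1),round(r[2],2),"z",np.round(np.median(P[m,2]),4))
g=outline_of(s,"storage_bin")[0]["pixels"].astype(np.uint8)
P=cloud(s,g>0)
fit("lid",P,.076,.095); fit("bar",P,.128,.150)
g=outline_of(s,"scale")[0]["pixels"]; P=cloud(s,g)
fit("scale",P,.02,.055); fit("scaletop",P,.043,.05)
# pan: bright pixels
hsv=s["frame"].max(2); P=cloud(s,g&(hsv>105)); fit("bright",P,.04,.055)
s2=snapshot("side"); g=outline_of(s2,"lid_handle")[0]["pixels"]; P=cloud(s2,g); fit("side bar",P,.125,.145); fit("side lid",P,.08,.092)
E
```

```text
lid 9559 [497.1  12.9] [227.1 156. ] 4.44 z 0.0861
bar 460 [500.8 -43.8] [121.   12.3] 4.43 z 0.1367
scale 8593 [ 504.1 -207.4] [160.7 210.8] 83.7 z 0.0449
scaletop 5280 [ 528.7 -210.4] [150.6 151.1] 83.37 z 0.0462
bright 5796 [ 529.6 -210.9] [150.5 149.6] 83.55 z 0.0462
side bar 159 [466.9 -50.6] [56.8 12. ] 5.11 z 0.1349
side lid 1982 [472.2   5.1] [181.9 155.3] 4.34 z 0.0867
```

```bash
R='x'; python3 -m handwheel '[{"tx":1.5,"ty":4,"az":-0.0217},{"tx":1.5,"ty":4,"az":-0.0217},{"tx":1.5,"ty":4,"az":-0.0217},{"tx":1.5,"ty":4,"az":-0.0217},{"tx":1.5,"ty":4,"az":-0.0217}]'
python3 -m handwheel '[{"tx":1.5,"ty":4,"az":-0.0217},{"tx":1.5,"ty":4,"az":-0.0217},{"tx":1.5,"ty":4,"az":-0.0217},{"tx":1.5,"ty":4,"az":-0.0217},{"tx":1.5,"ty":4,"az":-0.0217}]'
python3 -m handwheel '[{"tx":1.5,"ty":4,"az":-0.0217},{"tx":1.5,"ty":4,"az":-0.0217},{"tx":1.5,"ty":4,"az":-0.0217},{"tx":1.5,"ty":4,"az":-0.0217},{"tx":0,"ty":0,"az":-0.0217}]'
python3 -c "
from station import *
s=read_state();print({k:s[k] for k in('clock','eef_pos','eef_rot','joint_pos','force')})"
```

```text
{'clock': 1.65, 'eef_pos': array([ 0.27373838, -0.64425468,  0.19951664]), 'eef_rot': array([-1.79997948e+02, -2.42515172e-03,  2.30186648e+01]), 'joint_pos': array([-6.88882135e+01,  2.17096929e+01,  9.93636335e+01,  2.75008254e-03,
        5.89288054e+01, -1.90829770e+00]), 'force': array([-0.06503405,  0.55876328,  0.63465258])}invalid input at $[0]: expected keys ax, ay, az, tx, ty, tz, grip
invalid input at $[0]: expected keys ax, ay, az, tx, ty, tz, grip
invalid input at $[0]: expected keys ax, ay, az, tx, ty, tz, grip
```

```bash
python3 -m handwheel '[{"ax":0,"ay":0,"az":-0.0217,"tx":1.5,"ty":4,"tz":0,"grip":9},{"ax":0,"ay":0,"az":-0.0217,"tx":1.5,"ty":4,"tz":0,"grip":9},{"ax":0,"ay":0,"az":-0.0217,"tx":1.5,"ty":4,"tz":0,"grip":9},{"ax":0,"ay":0,"az":-0.0217,"tx":1.5,"ty":4,"tz":0,"grip":9},{"ax":0,"ay":0,"az":-0.0217,"tx":1.5,"ty":4,"tz":0,"grip":9}]'
python3 -m handwheel '[{"ax":0,"ay":0,"az":-0.0217,"tx":1.5,"ty":4,"tz":0,"grip":9},{"ax":0,"ay":0,"az":-0.0217,"tx":1.5,"ty":4,"tz":0,"grip":9},{"ax":0,"ay":0,"az":-0.0217,"tx":1.5,"ty":4,"tz":0,"grip":9},{"ax":0,"ay":0,"az":-0.0217,"tx":1.5,"ty":4,"tz":0,"grip":9},{"ax":0,"ay":0,"az":-0.0217,"tx":1.5,"ty":4,"tz":0,"grip":9}]'
python3 -m handwheel '[{"ax":0,"ay":0,"az":-0.0217,"tx":1.5,"ty":4,"tz":0,"grip":9},{"ax":0,"ay":0,"az":-0.0217,"tx":1.5,"ty":4,"tz":0,"grip":9},{"ax":0,"ay":0,"az":-0.0217,"tx":1.5,"ty":4,"tz":0,"grip":9},{"ax":0,"ay":0,"az":-0.0217,"tx":1.5,"ty":4,"tz":0,"grip":9},{"ax":0,"ay":0,"az":-0.0217,"tx":1.5,"ty":4,"tz":0,"grip":9}]'
```

```text
clock: 2.15
eef_pos: [0.3491, -0.4427, 0.1996]
eef_rot: [180.0, -0.0, 16.7]
force: [0.9, -0.4, 0.2]
width: 0.0902
grip_force: 0.0
clock: 2.65
eef_pos: [0.4241, -0.2427, 0.1998]
eef_rot: [180.0, -0.0, 10.5]
force: [0.5, -0.1, -0.0]
width: 0.0903
grip_force: 0.0
clock: 3.15
eef_pos: [0.4992, -0.0425, 0.1998]
eef_rot: [180.0, -0.0, 4.3]
force: [1.2, -0.5, 0.9]
width: 0.09
grip_force: 0.0
```

```bash
python3 -m handwheel '[{"ax":0,"ay":0,"az":0,"tx":0.15,"ty":-0.1,"tz":-2,"grip":9},{"ax":0,"ay":0,"az":0,"tx":0,"ty":0,"tz":-2,"grip":6},{"ax":0,"ay":0,"az":0,"tx":0,"ty":0,"tz":-1.5,"grip":4},{"ax":0,"ay":0,"az":0,"tx":0,"ty":0,"tz":-0.7,"grip":3},{"ax":0,"ay":0,"az":0,"tx":0,"ty":0,"tz":0,"grip":0.8}]'
python3 -m handwheel '[{"ax":0,"ay":0,"az":0,"tx":0,"ty":0,"tz":0,"grip":0.8},{"ax":0,"ay":0,"az":0,"tx":0,"ty":0,"tz":0,"grip":0.8},{"ax":0,"ay":0,"az":0,"tx":0,"ty":0,"tz":0,"grip":0.8},{"ax":0,"ay":0,"az":0,"tx":0,"ty":0,"tz":0,"grip":0.8},{"ax":0,"ay":0,"az":0,"tx":0,"ty":0,"tz":0,"grip":0.8}]'
python3 - <<'E'
import numpy as np
yh=np.array([-.0772,.997])
def bar(t): return np.array([-130*np.cos(t)+56*np.sin(t),130*np.sin(t)+56*np.cos(t)])
# angle steps: ease in/out, 25 rows to 1.75
t=1.75*(1-np.cos(np.pi*np.arange(26)/25))/2
p=np.array([bar(a) for a in t]);d=np.diff(p,axis=0)/10
for i,(a,b) in enumerate(d): print(i+1,round(t[i+1],3),"tx %.2f ty %.2f tz %.2f"%(a*yh[0],a*yh[1],b))
E
```

```text
clock: 3.65
eef_pos: [0.4998, -0.0453, 0.137]
eef_rot: [-180.0, 0.1, 4.4]
force: [-0.6, 0.2, -0.2]
width: 0.0609
grip_force: 0.0
clock: 4.15
eef_pos: [0.5004, -0.0453, 0.1378]
eef_rot: [180.0, -0.0, 4.4]
force: [-0.7, 0.2, 0.2]
width: 0.0204
grip_force: 0.0
1 0.007 tx -0.00 ty 0.04 tz 0.09
2 0.027 tx -0.01 ty 0.12 tz 0.27
3 0.061 tx -0.02 ty 0.21 tz 0.43
4 0.108 tx -0.02 ty 0.31 tz 0.58
5 0.167 tx -0.03 ty 0.43 tz 0.71
6 0.237 tx -0.04 ty 0.57 tz 0.81
7 0.317 tx -0.06 ty 0.71 tz 0.88
8 0.406 tx -0.07 ty 0.87 tz 0.90
9 0.502 tx -0.08 ty 1.03 tz 0.89
10 0.605 tx -0.09 ty 1.18 tz 0.83
11 0.711 tx -0.10 ty 1.31 tz 0.73
12 0.82 tx -0.11 ty 1.42 tz 0.60
13 0.93 tx -0.12 ty 1.49 tz 0.44
14 1.039 tx -0.12 ty 1.51 tz 0.28
15 1.145 tx -0.12 ty 1.50 tz 0.11
16 1.248 tx -0.11 ty 1.44 tz -0.05
17 1.344 tx -0.10 ty 1.35 tz -0.18
18 1.433 tx -0.09 ty 1.22 tz -0.28
19 1.513 tx -0.08 ty 1.08 tz -0.34
20 1.583 tx -0.07 ty 0.92 tz -0.37
21 1.642 tx -0.06 ty 0.75 tz -0.36
22 1.689 tx -0.04 ty 0.58 tz -0.32
23 1.723 tx -0.03 ty 0.41 tz -0.25
24 1.743 tx -0.02 ty 0.24 tz -0.16
25 1.75 tx -0.01 ty 0.08 tz -0.05
```

```bash
python3 -m handwheel '[{"ax":0,"ay":0,"az":0,"tx":0,"ty":0,"tz":0,"grip":0.8},{"ax":0,"ay":0,"az":0,"tx":0,"ty":0,"tz":0,"grip":0.8},{"ax":0,"ay":0,"az":0,"tx":0,"ty":0,"tz":0,"grip":0.8},{"ax":0,"ay":0,"az":0,"tx":0,"ty":0,"tz":0,"grip":0.8},{"ax":0,"ay":0,"az":0,"tx":0,"ty":0,"tz":0,"grip":0.8}]'
python3 -m handwheel '[{"ax":0,"ay":0,"az":0,"tx":0,"ty":0.04,"tz":0.09,"grip":0.8},{"ax":0,"ay":0,"az":0,"tx":-0.01,"ty":0.12,"tz":0.27,"grip":0.8},{"ax":0,"ay":0,"az":0,"tx":-0.02,"ty":0.21,"tz":0.43,"grip":0.8},{"ax":0,"ay":0,"az":0,"tx":-0.02,"ty":0.31,"tz":0.58,"grip":0.8},{"ax":0,"ay":0,"az":0,"tx":-0.03,"ty":0.43,"tz":0.71,"grip":0.8}]'
```

```text
clock: 4.65
eef_pos: [0.5002, -0.0453, 0.1375]
eef_rot: [-180.0, 0.0, 4.4]
force: [0.6, -0.7, -0.6]
width: 0.008
grip_force: 0.0
clock: 5.15
eef_pos: [0.4994, -0.0339, 0.1589]
eef_rot: [-180.0, 0.0, 4.4]
force: [0.4, 0.5, 0.1]
width: 0.0081
grip_force: 0.0
```

```bash
python3 - <<'E'
from h import *
a=snapshot("side");b=snapshot("top")
im=np.hstack([cv2.resize(a["frame"][100:400,200:500],(400,400)),cv2.resize(b["frame"][90:330,250:490],(400,400))])
cv2.imwrite("pics/c1.png",im[...,::-1])
E
```

```text
(no output)
```

View pics/c1.png

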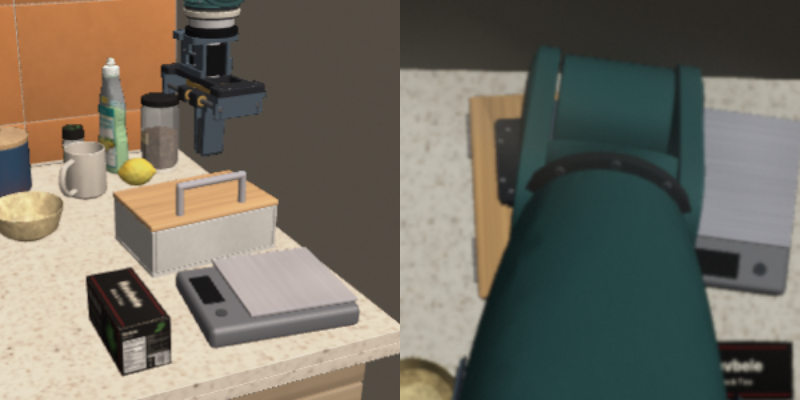

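Left half (side view): the fingertips show at about (354, 212) in the original picture, well above the bar at about (357, 236). The lid is shut and the fingers closed on nothing. I'll compare the calibration with the tool pose.

```bash
python3 - <<'E'
from h import *
for n in("side","top"):
    s=snapshot(n); st=read_state()
    X=np.array([st["eef_pos"],st["eef_pos"]-[0,0,.025],[.5008,-.0438,.132],[.4909,.0858,.081],[.529,-.2106,.046]])
    rv=cv2.Rodrigues(np.array(s["R"]))[0]
    print(n,np.round(cv2.projectPoints(X,rv,np.array(s["t"]),K(s),np.array(s["dist"]))[0][:,0],0).tolist())
    if n=="side":
        print("w,h",s["cx"],s["cy"],s["dist"],s["vertical_fov"])
        for px in((354,205),(354,195),(350,160),(352,235),(358,237),(365,235)):
            m=np.zeros((480,640),bool); m[px[1]-3:px[1]+4,px[0]-3:px[0]+4]=1
            P=cloud(s,m); i=np.argmin(np.linalg.norm(P-[.07,-.926,.53],axis=1)); print(px,P[i].round(3),np.median(P,axis=0).round(3))
        m=np.zeros((480,640),bool); m[130:215,310:410]=1; P=cloud(s,m); P=P[P[:,0]<1]; print(np.percentile(P,[1,25,50,75,99],axis=0).round(3))
        R=P[np.argsort(P[:,2])[:400]]
    h=recognise(s,"lid_handle"); print([(np.round(a["point"],3),a["confidence"]) for a in h])
print(st["eef_pos"],st["joint_pos"])
E
```

```text
side [[356.0, 221.0], [356.0, 232.0], [358.0, 235.0], [329.0, 236.0], [410.0, 307.0]]
w,h 316.9858095447141 243.80819244838528 [0.05072312 0.         0.         0.         0.        ] 49.82816421807639
(354, 205) [ 0.485 -0.054  0.207] [ 0.486 -0.05   0.199]
(354, 195) [ 0.486 -0.055  0.228] [ 0.485 -0.052  0.22 ]
(350, 160) [ 0.476 -0.064  0.292] [ 0.476 -0.052  0.292]
(352, 235) [ 0.476 -0.054  0.137] [ 0.486 -0.05   0.134]
(358, 237) [ 0.492 -0.056  0.133] [ 0.502 -0.05   0.131]
(365, 235) [ 0.504 -0.055  0.137] [ 0.515 -0.049  0.132]
[[ 0.458 -0.125  0.026]
 [ 0.489 -0.05   0.146]
 [ 0.567  0.061  0.237]
 [ 0.659  0.32   0.284]
 [ 0.662  0.474  0.342]]
[(array([ 0.475, -0.028,  0.089]), 0.98)]
top [[362.0, 198.0], [361.0, 200.0], [366.0, 200.0], [294.0, 208.0], [450.0, 195.0]]
[(array([0.502, 0.072, 0.088]), 0.59)]
[ 0.49945832 -0.03410046  0.15838975] [-6.57258530e+00  7.01301432e+00  1.23426706e+02 -1.97341324e-03
  4.95478203e+01  7.90436578e+01]
```

```bash
python3 - <<'E'
from h import *
s=snapshot("side"); st=read_state()
m=np.zeros((480,640),bool); m[150:260,335:375]=1
z=s["z_map"].copy(); v,u=np.nonzero(m&(z>0))
P=cloud(s,m)
for col in (348,354,360):
    print(col,[(int(r),*P[(v==r)&(u==col)][0].round(3)[1:]) for r in range(196,246,2) if ((v==r)&(u==col)).any()])
im=cv2.resize(s["frame"][140:260,300:420],(600,600),interpolation=cv2.INTER_NEAREST); cv2.imwrite("pics/c2.png",im[...,::-1])
print(st)
E
```

```text
348 [(196, np.float64(-0.029), np.float64(0.213)), (198, np.float64(-0.031), np.float64(0.209)), (200, np.float64(-0.029), np.float64(0.204)), (202, np.float64(-0.029), np.float64(0.2)), (204, np.float64(-0.032), np.float64(0.197)), (206, np.float64(-0.032), np.float64(0.193)), (208, np.float64(-0.031), np.float64(0.188)), (210, np.float64(-0.033), np.float64(0.184)), (212, np.float64(-0.034), np.float64(0.181)), (214, np.float64(-0.031), np.float64(0.175)), (216, np.float64(0.349), np.float64(0.019)), (218, np.float64(0.349), np.float64(0.012)), (220, np.float64(0.351), np.float64(0.006)), (222, np.float64(0.342), np.float64(0.003)), (224, np.float64(0.33), np.float64(0.002)), (226, np.float64(0.323), np.float64(-0.001)), (228, np.float64(0.303), np.float64(0.001)), (230, np.float64(0.289), np.float64(0.002)), (232, np.float64(0.079), np.float64(0.088)), (234, np.float64(-0.044), np.float64(0.137)), (236, np.float64(-0.055), np.float64(0.138)), (238, np.float64(-0.056), np.float64(0.134)), (240, np.float64(0.036), np.float64(0.087)), (242, np.float64(0.025), np.float64(0.088)), (244
[... 2292 characters left out ...]
07), np.float64(0.087))]
{'clock': 5.5, 'joint_pos': array([-6.58509316e+00,  7.03628623e+00,  1.23431310e+02,  4.37956597e-04,
        4.95501476e+01,  7.90419031e+01]), 'joint_vel': array([ 0.01350131,  0.19996457, -0.04038559, -0.00785625,  0.08440842,
        0.11340138]), 'tau': array([ 1.40649662e-01, -4.92714143e+01, -3.81427181e+01,  3.98285687e-02,
       -6.95631537e-02,  4.16466401e-05]), 'eef_pos': array([ 0.49931959, -0.03418521,  0.1581519 ]), 'eef_rot': array([-1.79996300e+02,  1.73570478e-02,  4.37272009e+00]), 'force': array([0.34872236, 0.95127795, 0.05776939]), 'wrist_torque': array([ 0.01774907,  0.00935151, -0.02287967]), 'grip_force': 0.0, 'width': 0.007948332674752532}
```

View pics/c2.png

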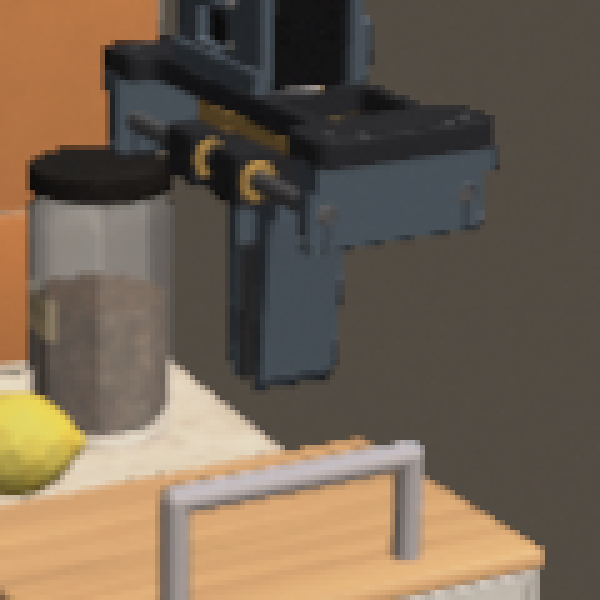

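The picture shows the fingertips (about 377 in crop rows) clearly above the bar. Depth puts them at z = 0.177, but the reported TCP minus 25 mm gives 0.133. The tool is really about 44 mm higher than reported, while x and y agree. I'll work from the measured offset, with the tip at eef_z + 0.019.

```bash
python3 -m handwheel '[{"ax":0,"ay":0,"az":0,"tx":0.1,"ty":-0.5,"tz":0,"grip":5},{"ax":0,"ay":0,"az":0,"tx":0,"ty":-0.5,"tz":0,"grip":5},{"ax":0,"ay":0,"az":0,"tx":0,"ty":0,"tz":0,"grip":5},{"ax":0,"ay":0,"az":0,"tx":0,"ty":0,"tz":-0.8,"grip":5},{"ax":0,"ay":0,"az":0,"tx":0,"ty":0,"tz":-0.8,"grip":5}]'
python3 -m handwheel '[{"ax":0,"ay":0,"az":0,"tx":0,"ty":0,"tz":-1.2,"grip":5},{"ax":0,"ay":0,"az":0,"tx":0,"ty":0,"tz":-1.2,"grip":5},{"ax":0,"ay":0,"az":0,"tx":0,"ty":0,"tz":-1.2,"grip":5},{"ax":0,"ay":0,"az":0,"tx":0,"ty":0,"tz":-1.2,"grip":0.8},{"ax":0,"ay":0,"az":0,"tx":0,"ty":0,"tz":0,"grip":0.8}]'
python3 -m handwheel '[{"ax":0,"ay":0,"az":0,"tx":0,"ty":0,"tz":0,"grip":0.8},{"ax":0,"ay":0,"az":0,"tx":0,"ty":0,"tz":0,"grip":0.8},{"ax":0,"ay":0,"az":0,"tx":0,"ty":0,"tz":0,"grip":0.8},{"ax":0,"ay":0,"az":0,"tx":0,"ty":0,"tz":0,"grip":0.8},{"ax":0,"ay":0,"az":0,"tx":0,"ty":0,"tz":0,"grip":0.8}]'
```

```text
clock: 6.0
eef_pos: [0.5004, -0.0442, 0.1417]
eef_rot: [180.0, -0.0, 4.4]
force: [-0.8, -0.1, 1.0]
width: 0.0452
grip_force: 0.0
clock: 6.5
eef_pos: [0.4993, -0.044, 0.0924]
eef_rot: [-180.0, 0.2, 4.4]
force: [0.5, 1.2, 0.2]
width: 0.0371
grip_force: 0.0
clock: 7.0
eef_pos: [0.5008, -0.0442, 0.0948]
eef_rot: [180.0, -0.1, 4.4]
force: [-0.5, 1.8, 4.8]
width: 0.0114
grip_force: 30.0
```

The bar is gripped (11.4 mm opening, 30 N), so I'll swing the lid open.

```bash

python3 -m handwheel '[{"ax":0,"ay":0,"az":0,"tx":0,"ty":0.04,"tz":0.09,"grip":0.8},{"ax":0,"ay":0,"az":0,"tx":-0.01,"ty":0.12,"tz":0.27,"grip":0.8},{"ax":0,"ay":0,"az":0,"tx":-0.02,"ty":0.21,"tz":0.43,"grip":0.8},{"ax":0,"ay":0,"az":0,"tx":-0.02,"ty":0.31,"tz":0.58,"grip":0.8},{"ax":0,"ay":0,"az":0,"tx":-0.03,"ty":0.43,"tz":0.71,"grip":0.8}]'
python3 -m handwheel '[{"ax":0,"ay":0,"az":0,"tx":-0.04,"ty":0.57,"tz":0.81,"grip":0.8},{"ax":0,"ay":0,"az":0,"tx":-0.06,"ty":0.71,"tz":0.88,"grip":0.8},{"ax":0,"ay":0,"az":0,"tx":-0.07,"ty":0.87,"tz":0.9,"grip":0.8},{"ax":0,"ay":0,"az":0,"tx":-0.08,"ty":1.03,"tz":0.89,"grip":0.8},{"ax":0,"ay":0,"az":0,"tx":-0.09,"ty":1.18,"tz":0.83,"grip":0.8}]'
```

```text
clock: 7.5
eef_pos: [0.5, -0.0335, 0.1157]
eef_rot: [179.9, -0.0, 4.4]
force: [2.6, -6.4, 0.9]
width: 0.0113
grip_force: 30.0
clock: 8.0
eef_pos: [0.4969, 0.0098, 0.1598]
eef_rot: [179.9, -0.1, 4.4]
force: [1.9, -10.7, 6.7]
width: 0.011
grip_force: 30.0
```

```bash

python3 -m handwheel '[{"ax":0,"ay":0,"az":0,"tx":-0.1,"ty":1.31,"tz":0.75,"grip":0.8},{"ax":0,"ay":0,"az":0,"tx":-0.11,"ty":1.42,"tz":0.65,"grip":0.8},{"ax":0,"ay":0,"az":0,"tx":-0.12,"ty":1.49,"tz":0.48,"grip":0.8},{"ax":0,"ay":0,"az":0,"tx":-0.12,"ty":1.51,"tz":0.3,"grip":0.8},{"ax":0,"ay":0,"az":0,"tx":-0.12,"ty":1.5,"tz":0.11,"grip":0.8}]'
python3 -m handwheel '[{"ax":0,"ay":0,"az":0,"tx":-0.11,"ty":1.44,"tz":-0.05,"grip":0.8},{"ax":0,"ay":0,"az":0,"tx":-0.1,"ty":1.35,"tz":-0.18,"grip":0.8},{"ax":0,"ay":0,"az":0,"tx":-0.09,"ty":1.22,"tz":-0.28,"grip":0.8},{"ax":0,"ay":0,"az":0,"tx":-0.08,"ty":1.08,"tz":-0.34,"grip":0.8},{"ax":0,"ay":0,"az":0,"tx":-0.07,"ty":0.92,"tz":-0.37,"grip":0.8}]'
```

```text
clock: 8.5
eef_pos: [0.4912, 0.0833, 0.1822]
eef_rot: [180.0, -0.1, 4.4]
force: [4.7, -3.0, 3.5]
width: 0.0115
grip_force: 30.0
clock: 9.0
eef_pos: [0.4862, 0.1439, 0.1687]
eef_rot: [180.0, -0.0, 4.4]
force: [5.8, -0.7, -0.0]
width: 0.0111
grip_force: 30.0
```

```bash

python3 -m handwheel '[{"ax":0,"ay":0,"az":0,"tx":-0.06,"ty":0.75,"tz":-0.36,"grip":0.8},{"ax":0,"ay":0,"az":0,"tx":-0.04,"ty":0.58,"tz":-0.32,"grip":0.8},{"ax":0,"ay":0,"az":0,"tx":-0.03,"ty":0.41,"tz":-0.25,"grip":0.8},{"ax":0,"ay":0,"az":0,"tx":-0.02,"ty":0.24,"tz":-0.16,"grip":0.8},{"ax":0,"ay":0,"az":0,"tx":0,"ty":0.05,"tz":-0.03,"grip":0.8}]'; python3 - <<'E'
from h import *
a=snapshot("side");b=snapshot("top")
im=np.hstack([cv2.resize(a["frame"][100:400,200:500],(400,400)),cv2.resize(b["frame"][90:330,190:430],(400,400))])
cv2.imwrite("pics/c3.png",im[...,::-1])
E
```

```text
clock: 9.5
eef_pos: [0.4845, 0.1636, 0.1574]
eef_rot: [180.0, 0.0, 4.4]
force: [3.1, -6.2, 6.4]
width: 0.0112
grip_force: 30.0
```

View pics/c3.png

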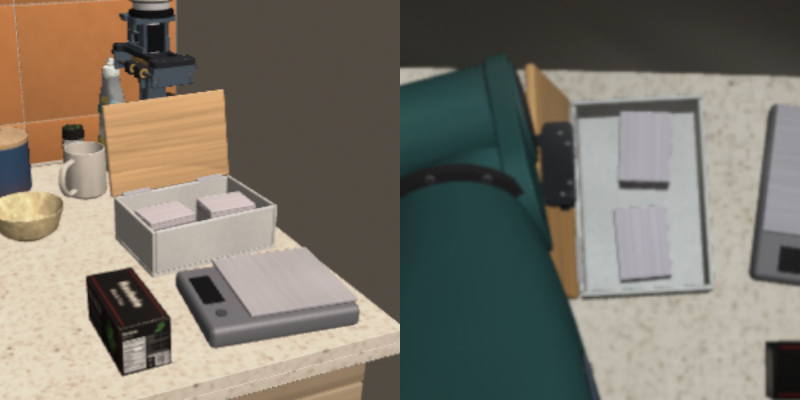

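The picture shows the lid leaning back on its stop and both tins in the bin. I'll release the bar, rise and measure the tins.

```bash

python3 -m handwheel '[{"ax":0,"ay":0,"az":0,"tx":0,"ty":0,"tz":0,"grip":3},{"ax":0,"ay":0,"az":0,"tx":0,"ty":0,"tz":0,"grip":3},{"ax":0,"ay":0,"az":0,"tx":0,"ty":0,"tz":0,"grip":3},{"ax":0,"ay":0,"az":0,"tx":0,"ty":0,"tz":1,"grip":3},{"ax":0,"ay":0,"az":0,"tx":0,"ty":0,"tz":2,"grip":3}]'
python3 -m handwheel '[{"ax":0,"ay":0,"az":0,"tx":0,"ty":0,"tz":2,"grip":3},{"ax":0,"ay":0,"az":0,"tx":0,"ty":0,"tz":2,"grip":3},{"ax":0,"ay":0,"az":0,"tx":0,"ty":0,"tz":2.5,"grip":3},{"ax":0,"ay":0,"az":0,"tx":0,"ty":0,"tz":1,"grip":3},{"ax":0,"ay":0,"az":0,"tx":0,"ty":0,"tz":0,"grip":3}]'
python3 - <<'E'
from h import *
from scipy import ndimage
for n in("top","side"):
    s=snapshot(n)
    print(n,[(np.round(a["point"],3),a["confidence"]) for a in recognise(s,"tin_a")])
    for o in outline_of(s,"tin_a")[:3]:
        P=cloud(s,o["pixels"]); zt=np.percentile(P[:,2],70); Q=P[abs(P[:,2]-.068)<.006]
        if len(Q)>20:
            r=cv2.minAreaRect((Q[:,:2]*1000).astype(np.float32)); print("  ",round(o["confidence"],2),len(P),len(Q),np.round(r[0],1),np.round(r[1],1),round(r[2],1),Q[:,2].mean().round(4))
E
```

```text
clock: 10.1
eef_pos: [0.4835, 0.163, 0.1874]
eef_rot: [180.0, 0.2, 4.4]
force: [0.2, -0.2, 1.1]
width: 0.0301
grip_force: 0.0
clock: 10.6
eef_pos: [0.4852, 0.1634, 0.2642]
eef_rot: [-180.0, -0.1, 4.4]
force: [0.9, -0.6, -0.2]
width: 0.03
grip_force: 0.0
top [(array([0.44 , 0.012, 0.069]), 0.9), (array([0.545, 0.013, 0.071]), 0.87)]
   0.87 1363 1305 [443.8   8.5] [80.3 57.9] 6.8 0.068
   0.72 8431 424 [497.1  10.9] [222.9 150.3] 4.6 0.0702
side [(array([ 0.44 , -0.012,  0.067]), 0.97), (array([0.537, 0.002, 0.068]), 0.81)]
   0.69 672 543 [442.2   5.1] [82.1 61.2] 6.3 0.068
   0.68 632 484 [550.9   4.9] [62.9 83.4] 89.3 0.0682
```

```bash
python3 - <<'E'
from h import *
s=snapshot("top"); P=cloud(s)
yh=np.array([-.0772,.997]);xh=np.array([.997,.0772]);c=np.array([.4968,.0110])
L=np.c_[(P[:,:2]-c)@xh,(P[:,:2]-c)@yh]
m=(abs(P[:,2]-.068)<.007)&(abs(L[:,0])<.1)&(abs(L[:,1])<.062)
for nm,k in(("near",m&(L[:,0]<0)),("far",m&(L[:,0]>0))):
    r=cv2.minAreaRect((P[k,:2]*1000).astype(np.float32)); print(nm,k.sum(),np.round(r[0],1),np.round(r[1],1),round(r[2],1),P[k,2].mean().round(4),"bin frame",((np.array(r[0])/1000-c)@xh).round(4),((np.array(r[0])/1000-c)@yh).round(4))
s=snapshot("side"); P=cloud(s); st=read_state(); e=st["eef_pos"]; print(e)
D=P-e; y=D[:,:2]@yh; x=D[:,:2]@xh
k=(abs(x)<.06)&(abs(y)<.13)&(D[:,2]>0)&(D[:,2]<.25)
for a in np.arange(.01,.2,.01):
    q=k&(D[:,2]>a)&(D[:,2]<a+.01)
    if q.sum(): print(round(a,3),q.sum(),"y",y[q].min().round(3),y[q].max().round(3),"x",x[q].min().round(3),x[q].max().round(3))
# lid inner face
L=np.c_[(P[:,:2]-c)@xh,(P[:,:2]-c)@yh]
k=(abs(L[:,0])<.1)&(L[:,1]>.07)&(L[:,1]<.12)&(P[:,2]>.09)&(P[:,2]<.22)
print("lid y=a+b z",np.polyfit(P[k,2],L[k,1],1),k.sum())
E
```

```text
near 1325 [443.6   8.4] [80.1 58.1] 6.8 0.0681 bin frame -0.0532 0.0015
far 1297 [552.9   8.5] [58.  81.6] 89.3 0.0681 bin frame 0.0557 -0.0068
[0.48428857 0.16316488 0.2620848 ]
0.01 55 y -0.027 0.022 x -0.021 0.018
0.02 106 y -0.029 0.021 x -0.021 0.018
0.03 108 y -0.03 0.021 x -0.021 0.016
0.04 108 y -0.034 0.024 x -0.021 0.015
0.05 115 y -0.033 0.027 x -0.021 0.017
0.06 117 y -0.033 0.027 x -0.022 0.018
0.07 116 y -0.035 0.025 x -0.022 0.016
0.08 67 y -0.037 0.026 x -0.023 0.015
0.09 192 y -0.087 0.075 x -0.043 0.037
0.1 307 y -0.089 0.08 x -0.042 0.038
0.11 343 y -0.093 0.087 x -0.042 0.037
0.12 303 y -0.095 0.083 x -0.042 0.036
0.13 401 y -0.094 0.086 x -0.041 0.035
0.14 172 y -0.023 0.051 x -0.029 0.025
0.15 165 y -0.024 0.05 x -0.027 0.025
0.16 164 y -0.021 0.048 x -0.028 0.024
0.17 164 y -0.022 0.049 x -0.026 0.022
0.18 189 y -0.022 0.044 x -0.041 0.035
0.19 185 y -0.044 0.044 x -0.041 0.036
lid y=a+b z [0.17894504 0.0601124 ] 4644
```

```bash

python3 -m handwheel '[{"ax":0,"ay":0,"az":0,"tx":1.7,"ty":-3.2,"tz":0,"grip":8},{"ax":0,"ay":0,"az":0,"tx":1.7,"ty":-3.2,"tz":0,"grip":8},{"ax":0,"ay":0,"az":0,"tx":1.7,"ty":-3.2,"tz":0,"grip":8},{"ax":0,"ay":0,"az":0,"tx":1.8,"ty":-3.2,"tz":0,"grip":8},{"ax":0,"ay":0,"az":0,"tx":0,"ty":-3.1,"tz":0,"grip":8}]'
python3 -m handwheel '[{"ax":0,"ay":0,"az":0,"tx":0,"ty":0,"tz":-3,"grip":8},{"ax":0,"ay":0,"az":0,"tx":0,"ty":0,"tz":-3,"grip":8},{"ax":0,"ay":0,"az":0,"tx":0,"ty":0,"tz":-3,"grip":8},{"ax":0,"ay":0,"az":0,"tx":0,"ty":0,"tz":-3,"grip":8},{"ax":0,"ay":0,"az":0,"tx":0,"ty":0,"tz":0,"grip":8}]'
```

```text
clock: 11.5
eef_pos: [0.5549, 0.0027, 0.2625]
eef_rot: [180.0, -0.0, 4.4]
force: [-0.0, -0.2, 0.4]
width: 0.0667
grip_force: 0.0
clock: 12.0
eef_pos: [0.551, 0.0043, 0.1391]
eef_rot: [-180.0, 0.4, 4.4]
force: [-0.8, 0.2, 0.8]
width: 0.0799
grip_force: 0.0
```

```bash

python3 -m handwheel '[{"ax":0,"ay":0,"az":0,"tx":0,"ty":0,"tz":-2.5,"grip":8},{"ax":0,"ay":0,"az":0,"tx":0,"ty":0,"tz":-2.5,"grip":8},{"ax":0,"ay":0,"az":0,"tx":0,"ty":0,"tz":-2,"grip":8},{"ax":0,"ay":0,"az":0,"tx":0,"ty":0,"tz":-1,"grip":8},{"ax":0,"ay":0,"az":0,"tx":0,"ty":0,"tz":0,"grip":8}]'
python3 -m handwheel '[{"ax":0,"ay":0,"az":0,"tx":0,"ty":0,"tz":-1,"grip":8},{"ax":0,"ay":0,"az":0,"tx":0,"ty":0,"tz":-1,"grip":8},{"ax":0,"ay":0,"az":0,"tx":0,"ty":0,"tz":-1,"grip":8},{"ax":0,"ay":0,"az":0,"tx":0,"ty":0,"tz":-0.6,"grip":8},{"ax":0,"ay":0,"az":0,"tx":0,"ty":0,"tz":0,"grip":8}]'
python3 -c "
from h import *
s=snapshot('side');save(s,'s5')"
```

```text
clock: 12.5
eef_pos: [0.5535, 0.0042, 0.0626]
eef_rot: [-180.0, 0.1, 4.4]
force: [0.1, 0.3, 0.2]
width: 0.0795
grip_force: 0.0
clock: 13.0
eef_pos: [0.5529, 0.0042, 0.0257]
eef_rot: [-180.0, 0.1, 4.4]
force: [-0.8, -0.0, 0.2]
width: 0.0797
grip_force: 0.0
```

View pics/s5.png

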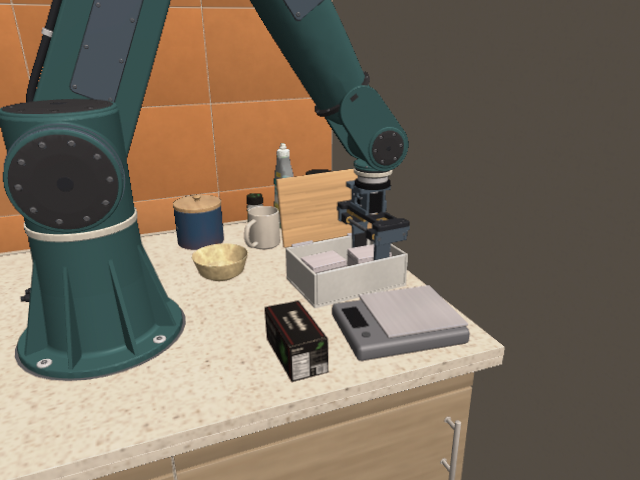

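The gripper straddles the far tin at about (375, 250), and the lid is still open at (318, 205). I'll grip it and lift a little to weigh it.

```bash

python3 -m handwheel '[{"ax":0,"ay":0,"az":0,"tx":0,"ty":0,"tz":0,"grip":5},{"ax":0,"ay":0,"az":0,"tx":0,"ty":0,"tz":0,"grip":5},{"ax":0,"ay":0,"az":0,"tx":0,"ty":0,"tz":0,"grip":5},{"ax":0,"ay":0,"az":0,"tx":0,"ty":0,"tz":0,"grip":5},{"ax":0,"ay":0,"az":0,"tx":0,"ty":0,"tz":0,"grip":5}]'
python3 -m handwheel '[{"ax":0,"ay":0,"az":0,"tx":0,"ty":0,"tz":0.5,"grip":5},{"ax":0,"ay":0,"az":0,"tx":0,"ty":0,"tz":0.5,"grip":5},{"ax":0,"ay":0,"az":0,"tx":0,"ty":0,"tz":0.5,"grip":5},{"ax":0,"ay":0,"az":0,"tx":0,"ty":0,"tz":0.5,"grip":5},{"ax":0,"ay":0,"az":0,"tx":0,"ty":0,"tz":0,"grip":5}]'
python3 -c "
from station import *
import numpy as np
f=[]
for i in range(10):
    snapshot('side'); f.append(read_state()['force'])
print(np.round(f,1)[:,2],np.mean(f,axis=0))"
```

```text
clock: 13.55
eef_pos: [0.5536, 0.0043, 0.027]
eef_rot: [-180.0, -0.0, 4.4]
force: [-2.4, 3.3, 5.4]
width: 0.0589
grip_force: 29.2
clock: 14.05
eef_pos: [0.554, 0.0042, 0.0475]
eef_rot: [180.0, -0.1, 4.4]
force: [0.2, 0.1, -4.3]
width: 0.0593
grip_force: 29.2
[-4.7 -4.8 -5.  -4.6 -4.1 -4.4 -4.1 -4.8 -5.2 -4.8] [-0.03376829 -0.05730352 -4.65437358]
```

It weighs 4.65 N, so this is the heavy tin. I'll carry it to the pan.

```bash

python3 -m handwheel '[{"ax":0,"ay":0,"az":0,"tx":0,"ty":0,"tz":1.5,"grip":5},{"ax":0,"ay":0,"az":0,"tx":0,"ty":0,"tz":2.5,"grip":5},{"ax":0,"ay":0,"az":0,"tx":0,"ty":0,"tz":2.5,"grip":5},{"ax":0,"ay":0,"az":0,"tx":0,"ty":0,"tz":2,"grip":5},{"ax":0,"ay":0,"az":0,"tx":0,"ty":0,"tz":1,"grip":5}]'
python3 -m handwheel '[{"ax":0,"ay":0,"az":0,"tx":-0.2,"ty":-1.5,"tz":0,"grip":5},{"ax":0,"ay":0,"az":0,"tx":-0.4,"ty":-3,"tz":0,"grip":5},{"ax":0,"ay":0,"az":0,"tx":-0.4,"ty":-3,"tz":0,"grip":5},{"ax":0,"ay":0,"az":0,"tx":-0.3,"ty":-3,"tz":0,"grip":5},{"ax":0,"ay":0,"az":0,"tx":-0.3,"ty":-3,"tz":0,"grip":5}]'
python3 -m handwheel '[{"ax":0,"ay":0,"az":0,"tx":-0.3,"ty":-3,"tz":0,"grip":5},{"ax":0,"ay":0,"az":0,"tx":-0.3,"ty":-3,"tz":0,"grip":5},{"ax":0,"ay":0,"az":0,"tx":-0.2,"ty":-2,"tz":0,"grip":5},{"ax":0,"ay":0,"az":0,"tx":0,"ty":0,"tz":0,"grip":5},{"ax":0,"ay":0,"az":0,"tx":0,"ty":0,"tz":0,"grip":5}]'
python3 - <<'E'
from h import *
s=snapshot("side"); e=read_state()["eef_pos"]; print(e)
P=cloud(s)
k=(abs(P[:,0]-e[0])<.06)&(abs(P[:,1]-e[1])<.05)
for a in np.arange(.04,.2,.01):
    q=k&(P[:,2]>a)&(P[:,2]<a+.01)
    if q.sum(): print(round(a,3),q.sum(),P[q].min(0).round(3),P[q].max(0).round(3))
E
```

```text
clock: 15.05
eef_pos: [0.5545, 0.0042, 0.1445]
eef_rot: [180.0, -0.2, 4.4]
force: [0.7, 0.2, -4.6]
width: 0.0589
grip_force: 29.2
clock: 15.55
eef_pos: [0.5364, -0.1325, 0.1409]
eef_rot: [-180.0, 0.1, 4.4]
force: [-0.6, -0.7, -4.8]
width: 0.0589
grip_force: 29.2
clock: 16.05
eef_pos: [0.5287, -0.2112, 0.1409]
eef_rot: [-180.0, 0.1, 4.3]
force: [0.7, 1.5, -4.7]
width: 0.0587
grip_force: 29.2
[ 0.52883584 -0.21063123  0.14106949]
0.04 1825 [ 0.469 -0.261  0.043] [ 0.589 -0.161  0.05 ]
0.12 254 [ 0.487 -0.245  0.121] [ 0.568 -0.184  0.13 ]
0.13 287 [ 0.487 -0.245  0.13 ] [ 0.569 -0.184  0.14 ]
0.14 291 [ 0.487 -0.245  0.14 ] [ 0.568 -0.185  0.15 ]
0.15 259 [ 0.487 -0.252  0.15 ] [ 0.569 -0.188  0.16 ]
0.16 303 [ 0.487 -0.255  0.16 ] [ 0.569 -0.184  0.17 ]
0.17 301 [ 0.487 -0.255  0.17 ] [ 0.568 -0.186  0.18 ]
0.18 584 [ 0.487 -0.256  0.18 ] [ 0.569 -0.175  0.19 ]
0.19 205 [ 0.507 -0.258  0.19 ] [ 0.548 -0.174  0.2  ]
```

```bash

python3 -m handwheel '[{"ax":0,"ay":0,"az":0,"tx":0,"ty":0,"tz":-1.5,"grip":5},{"ax":0,"ay":0,"az":0,"tx":0,"ty":0,"tz":-2,"grip":5},{"ax":0,"ay":0,"az":0,"tx":0,"ty":0,"tz":-2,"grip":5},{"ax":0,"ay":0,"az":0,"tx":0,"ty":0,"tz":-0.8,"grip":5},{"ax":0,"ay":0,"az":0,"tx":0,"ty":0,"tz":-0.3,"grip":5}]'
python3 -m handwheel '[{"ax":0,"ay":0,"az":0,"tx":0,"ty":0,"tz":-0.2,"grip":5},{"ax":0,"ay":0,"az":0,"tx":0,"ty":0,"tz":-0.2,"grip":5},{"ax":0,"ay":0,"az":0,"tx":0,"ty":0,"tz":-0.2,"grip":5},{"ax":0,"ay":0,"az":0,"tx":0,"ty":0,"tz":0,"grip":5},{"ax":0,"ay":0,"az":0,"tx":0,"ty":0,"tz":0,"grip":5}]'
```

```text
clock: 16.6
eef_pos: [0.5288, -0.21, 0.0743]
eef_rot: [-179.9, 0.1, 4.4]
force: [0.8, 0.8, -3.8]
width: 0.0589
grip_force: 29.2
clock: 17.1
eef_pos: [0.5297, -0.2108, 0.07]
eef_rot: [180.0, -0.0, 4.4]
force: [0.7, -1.1, -5.1]
width: 0.059
grip_force: 29.2
```

```bash

python3 -m handwheel '[{"ax":0,"ay":0,"az":0,"tx":0,"ty":0,"tz":-0.1,"grip":5},{"ax":0,"ay":0,"az":0,"tx":0,"ty":0,"tz":-0.1,"grip":5},{"ax":0,"ay":0,"az":0,"tx":0,"ty":0,"tz":-0.1,"grip":5},{"ax":0,"ay":0,"az":0,"tx":0,"ty":0,"tz":0,"grip":5},{"ax":0,"ay":0,"az":0,"tx":0,"ty":0,"tz":0,"grip":5}]'
```

```text
clock: 17.6
eef_pos: [0.5296, -0.2108, 0.067]
eef_rot: [180.0, -0.0, 4.4]
force: [-3.6, 0.5, 4.1]
width: 0.0588
grip_force: 29.2
```

The tin is down on the pan, so I'll release it and rise.

```bash

python3 -m handwheel '[{"ax":0,"ay":0,"az":0,"tx":0,"ty":0,"tz":0,"grip":6.2},{"ax":0,"ay":0,"az":0,"tx":0,"ty":0,"tz":0,"grip":8},{"ax":0,"ay":0,"az":0,"tx":0,"ty":0,"tz":0,"grip":8},{"ax":0,"ay":0,"az":0,"tx":0,"ty":0,"tz":0,"grip":8},{"ax":0,"ay":0,"az":0,"tx":0,"ty":0,"tz":0.5,"grip":8}]'
python3 -m handwheel '[{"ax":0,"ay":0,"az":0,"tx":0,"ty":0,"tz":2,"grip":8},{"ax":0,"ay":0,"az":0,"tx":0,"ty":0,"tz":3,"grip":8},{"ax":0,"ay":0,"az":0,"tx":0,"ty":0,"tz":4,"grip":8},{"ax":0,"ay":0,"az":0,"tx":0,"ty":0,"tz":4,"grip":8},{"ax":0,"ay":0,"az":0,"tx":0,"ty":0,"tz":4,"grip":8}]'
python3 - <<'E'
from h import *
s=snapshot("side"); save(s,"s6"); e=read_state()["eef_pos"]; print(e)
P=cloud(s)
k=(abs(P[:,0]-.529)<.07)&(abs(P[:,1]+.21)<.07)&(P[:,2]>.055)&(P[:,2]<.13)
print(P[k].min(0),P[k].max(0)); q=k&(abs(P[:,2]-.108)<.004); print(cv2.minAreaRect((P[q,:2]*1000).astype(np.float32)),P[q,2].mean())
yh=np.array([-.0772,.997]);xh=np.array([.997,.0772]);c=np.array([.4968,.0110])
L=np.c_[(P[:,:2]-c)@xh,(P[:,:2]-c)@yh]
k=(abs(L[:,0])<.1)&(L[:,1]>.07)&(L[:,1]<.12)&(P[:,2]>.09)&(P[:,2]<.22)
print("lid",np.polyfit(P[k,2],L[k,1],1),k.sum())
E
```

```text
clock: 18.1
eef_pos: [0.5292, -0.2106, 0.0714]
eef_rot: [-180.0, 0.0, 4.4]
force: [-0.3, 0.2, -0.3]
width: 0.08
grip_force: 0.0
clock: 18.6
eef_pos: [0.5293, -0.2107, 0.2438]
eef_rot: [180.0, -0.0, 4.4]
force: [0.4, -0.3, 0.2]
width: 0.08
grip_force: 0.0
[ 0.53213922 -0.21187216  0.25048919]
[ 0.48742457 -0.2448258   0.05501031] [ 0.5704336  -0.18252108  0.11182766]
((529.2781982421875, -213.76437377929688), (60.75508499145508, 81.72087860107422), 89.46404266357422) 0.10847609253653656
lid [0.18044579 0.05989616] 4665
```

View pics/s6.png

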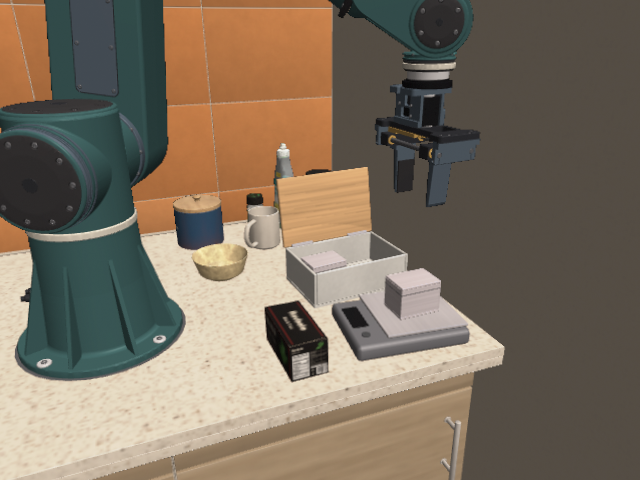

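The heavy tin stands mid-pan at about (412, 295), the light tin is in the bin at (322, 262), and the lid is still open. I'll go back to the bar.

```bash

python3 -m handwheel '[{"ax":0,"ay":0,"az":0,"tx":-0.4,"ty":3.4,"tz":1,"grip":3},{"ax":0,"ay":0,"az":0,"tx":-0.5,"ty":4,"tz":1,"grip":3},{"ax":0,"ay":0,"az":0,"tx":-0.5,"ty":4,"tz":0,"grip":3},{"ax":0,"ay":0,"az":0,"tx":-0.5,"ty":4,"tz":0,"grip":3},{"ax":0,"ay":0,"az":0,"tx":-0.5,"ty":4,"tz":0,"grip":3}]'
python3 -m handwheel '[{"ax":0,"ay":0,"az":0,"tx":-0.5,"ty":4,"tz":0,"grip":3},{"ax":0,"ay":0,"az":0,"tx":-0.5,"ty":4,"tz":0,"grip":3},{"ax":0,"ay":0,"az":0,"tx":-0.5,"ty":4,"tz":0,"grip":3},{"ax":0,"ay":0,"az":0,"tx":-0.5,"ty":4,"tz":0,"grip":3},{"ax":0,"ay":0,"az":0,"tx":0,"ty":2,"tz":0,"grip":3}]'
python3 -m handwheel '[{"ax":0,"ay":0,"az":0,"tx":0,"ty":0,"tz":0,"grip":3},{"ax":0,"ay":0,"az":0,"tx":0,"ty":0,"tz":0,"grip":3},{"ax":0,"ay":0,"az":0,"tx":0,"ty":0,"tz":0,"grip":3},{"ax":0,"ay":0,"az":0,"tx":0,"ty":0,"tz":0,"grip":3},{"ax":0,"ay":0,"az":0,"tx":0,"ty":0,"tz":0,"grip":3}]'
```

```text
clock: 19.15
eef_pos: [0.5051, -0.0153, 0.2621]
eef_rot: [180.0, -0.0, 4.4]
force: [0.5, 0.3, -0.3]
width: 0.0426
grip_force: 0.0
clock: 19.65
eef_pos: [0.4848, 0.1657, 0.262]
eef_rot: [-180.0, -0.0, 4.5]
force: [0.2, -0.7, 0.1]
width: 0.0299
grip_force: 0.0
clock: 20.15
eef_pos: [0.4856, 0.1626, 0.2617]
eef_rot: [180.0, -0.0, 4.3]
force: [-0.1, 0.5, -0.7]
width: 0.0298
grip_force: 0.0
```

```bash

python3 -m handwheel '[{"ax":0,"ay":0,"az":0,"tx":-0.1,"ty":0.1,"tz":-1.5,"grip":3},{"ax":0,"ay":0,"az":0,"tx":0,"ty":0,"tz":-2,"grip":3},{"ax":0,"ay":0,"az":0,"tx":0,"ty":0,"tz":-2,"grip":3},{"ax":0,"ay":0,"az":0,"tx":0,"ty":0,"tz":-2,"grip":3},{"ax":0,"ay":0,"az":0,"tx":0,"ty":0,"tz":-1,"grip":3}]'
python3 -m handwheel '[{"ax":0,"ay":0,"az":0,"tx":0,"ty":0,"tz":-1,"grip":3},{"ax":0,"ay":0,"az":0,"tx":0,"ty":0,"tz":-0.9,"grip":3},{"ax":0,"ay":0,"az":0,"tx":0,"ty":0,"tz":0,"grip":3},{"ax":0,"ay":0,"az":0,"tx":0,"ty":0,"tz":0,"grip":0.8},{"ax":0,"ay":0,"az":0,"tx":0,"ty":0,"tz":0,"grip":0.8}]'
python3 -m handwheel '[{"ax":0,"ay":0,"az":0,"tx":0,"ty":0,"tz":0,"grip":0.8},{"ax":0,"ay":0,"az":0,"tx":0,"ty":0,"tz":0,"grip":0.8},{"ax":0,"ay":0,"az":0,"tx":0,"ty":0,"tz":0,"grip":0.8},{"ax":0,"ay":0,"az":0,"tx":0,"ty":0,"tz":0,"grip":0.8},{"ax":0,"ay":0,"az":0,"tx":0,"ty":0,"tz":0,"grip":0.8}]'
```

```text
clock: 20.65
eef_pos: [0.4833, 0.1638, 0.1742]
eef_rot: [180.0, 0.2, 4.4]
force: [-0.2, -0.1, 0.1]
width: 0.03
grip_force: 0.0
clock: 21.15
eef_pos: [0.4849, 0.1644, 0.1583]
eef_rot: [-180.0, -0.1, 4.4]
force: [0.8, 0.3, -0.6]
width: 0.0166
grip_force: 0.0
clock: 21.65
eef_pos: [0.485, 0.1636, 0.1583]
eef_rot: [179.9, -0.1, 4.4]
force: [1.3, -9.0, 2.2]
width: 0.0113
grip_force: 30.0
```

The bar is gripped again. I'll reverse the arc.

```bash

python3 -m handwheel '[{"ax":0,"ay":0,"az":0,"tx":0.01,"ty":-0.08,"tz":0.05,"grip":0.8},{"ax":0,"ay":0,"az":0,"tx":0.02,"ty":-0.24,"tz":0.16,"grip":0.8},{"ax":0,"ay":0,"az":0,"tx":0.03,"ty":-0.41,"tz":0.25,"grip":0.8},{"ax":0,"ay":0,"az":0,"tx":0.04,"ty":-0.58,"tz":0.32,"grip":0.8},{"ax":0,"ay":0,"az":0,"tx":0.06,"ty":-0.75,"tz":0.36,"grip":0.8}]'
python3 -m handwheel '[{"ax":0,"ay":0,"az":0,"tx":0.07,"ty":-0.92,"tz":0.37,"grip":0.8},{"ax":0,"ay":0,"az":0,"tx":0.08,"ty":-1.08,"tz":0.34,"grip":0.8},{"ax":0,"ay":0,"az":0,"tx":0.09,"ty":-1.22,"tz":0.28,"grip":0.8},{"ax":0,"ay":0,"az":0,"tx":0.1,"ty":-1.35,"tz":0.18,"grip":0.8},{"ax":0,"ay":0,"az":0,"tx":0.11,"ty":-1.44,"tz":0.05,"grip":0.8}]'
```

```text
clock: 22.15
eef_pos: [0.4864, 0.1436, 0.1699]
eef_rot: [-180.0, -0.0, 4.4]
force: [0.6, 3.9, 3.1]
width: 0.0112
grip_force: 30.0
clock: 22.65
eef_pos: [0.4907, 0.0822, 0.1815]
eef_rot: [180.0, -0.0, 4.4]
force: [2.5, 2.0, -1.3]
width: 0.0113
grip_force: 30.0
```

```bash

python3 -m handwheel '[{"ax":0,"ay":0,"az":0,"tx":0.12,"ty":-1.5,"tz":-0.11,"grip":0.8},{"ax":0,"ay":0,"az":0,"tx":0.12,"ty":-1.51,"tz":-0.28,"grip":0.8},{"ax":0,"ay":0,"az":0,"tx":0.12,"ty":-1.49,"tz":-0.44,"grip":0.8},{"ax":0,"ay":0,"az":0,"tx":0.11,"ty":-1.42,"tz":-0.6,"grip":0.8},{"ax":0,"ay":0,"az":0,"tx":0.1,"ty":-1.31,"tz":-0.73,"grip":0.8}]'
python3 -m handwheel '[{"ax":0,"ay":0,"az":0,"tx":0.09,"ty":-1.18,"tz":-0.83,"grip":0.8},{"ax":0,"ay":0,"az":0,"tx":0.08,"ty":-1.03,"tz":-0.89,"grip":0.8},{"ax":0,"ay":0,"az":0,"tx":0.07,"ty":-0.87,"tz":-0.9,"grip":0.8},{"ax":0,"ay":0,"az":0,"tx":0.06,"ty":-0.71,"tz":-0.88,"grip":0.8},{"ax":0,"ay":0,"az":0,"tx":0.04,"ty":-0.57,"tz":-0.81,"grip":0.8}]'
```

```text
clock: 23.15
eef_pos: [0.4959, 0.0098, 0.1591]
eef_rot: [180.0, 0.1, 4.3]
force: [-0.3, 2.2, -0.9]
width: 0.0112
grip_force: 30.0
clock: 23.65
eef_pos: [0.4993, -0.0328, 0.1155]
eef_rot: [-180.0, 0.1, 4.4]
force: [-3.1, 1.4, -0.7]
width: 0.0109
grip_force: 30.0
```

```bash

python3 -m handwheel '[{"ax":0,"ay":0,"az":0,"tx":0.03,"ty":-0.43,"tz":-0.71,"grip":0.8},{"ax":0,"ay":0,"az":0,"tx":0.02,"ty":-0.31,"tz":-0.58,"grip":0.8},{"ax":0,"ay":0,"az":0,"tx":0.02,"ty":-0.21,"tz":-0.43,"grip":0.8},{"ax":0,"ay":0,"az":0,"tx":0.01,"ty":-0.12,"tz":-0.27,"grip":0.8},{"ax":0,"ay":0,"az":0,"tx":0,"ty":-0.04,"tz":-0.09,"grip":0.8}]'
python3 -m handwheel '[{"ax":0,"ay":0,"az":0,"tx":0,"ty":0,"tz":-0.1,"grip":0.8},{"ax":0,"ay":0,"az":0,"tx":0,"ty":0,"tz":0,"grip":0.8},{"ax":0,"ay":0,"az":0,"tx":0,"ty":0,"tz":0,"grip":0.8},{"ax":0,"ay":0,"az":0,"tx":0,"ty":0,"tz":0,"grip":0.8},{"ax":0,"ay":0,"az":0,"tx":0,"ty":0,"tz":0,"grip":0.8}]'
```

```text
clock: 24.15
eef_pos: [0.5002, -0.0435, 0.0952]
eef_rot: [-180.0, 0.1, 4.4]
force: [-5.1, -2.3, 1.3]
width: 0.0111
grip_force: 30.0
clock: 24.65
eef_pos: [0.5003, -0.0437, 0.0946]
eef_rot: [180.0, 0.0, 4.4]
force: [-5.9, -5.5, 1.9]
width: 0.0114
grip_force: 30.0
```

```bash

python3 -m handwheel '[{"ax":0,"ay":0,"az":0,"tx":0,"ty":0,"tz":0,"grip":3},{"ax":0,"ay":0,"az":0,"tx":0,"ty":0,"tz":0,"grip":4},{"ax":0,"ay":0,"az":0,"tx":0,"ty":0,"tz":0,"grip":4},{"ax":0,"ay":0,"az":0,"tx":0,"ty":0,"tz":0.5,"grip":4},{"ax":0,"ay":0,"az":0,"tx":0,"ty":0,"tz":2,"grip":4}]'
python3 -m handwheel '[{"ax":0,"ay":0,"az":0,"tx":0,"ty":0,"tz":2,"grip":4},{"ax":0,"ay":0,"az":0,"tx":0,"ty":0,"tz":3,"grip":4},{"ax":0,"ay":0,"az":0,"tx":0,"ty":0,"tz":3,"grip":4},{"ax":0,"ay":0,"az":0,"tx":0,"ty":0,"tz":3,"grip":4},{"ax":0,"ay":0,"az":0,"tx":0,"ty":0,"tz":0,"grip":4}]'
python3 - <<'E'
from h import *
s=snapshot("side"); save(s,"s7")
P=cloud(s,outline_of(s,"lid_handle")[0]["pixels"]); k=abs(P[:,2]-.086)<.01
A=np.c_[P[k],np.ones(k.sum())]; f=np.linalg.lstsq(A[:,[0,1,3]],P[k,2],rcond=None)[0]; print("lid plane slopes",f,P[k,2].mean())
E
```

```text
clock: 25.15
eef_pos: [0.4996, -0.0433, 0.119]
eef_rot: [-180.0, 0.1, 4.4]
force: [-0.1, -0.9, 0.5]
width: 0.0396
grip_force: 0.0
clock: 25.65
eef_pos: [0.5028, -0.0437, 0.2341]
eef_rot: [179.9, -0.4, 4.4]
force: [0.0, -0.2, -1.3]
width: 0.04
grip_force: 0.0
lid plane slopes [0.00435284 0.01191575 0.08437908] 0.08634456437780628
```

View pics/s7.png

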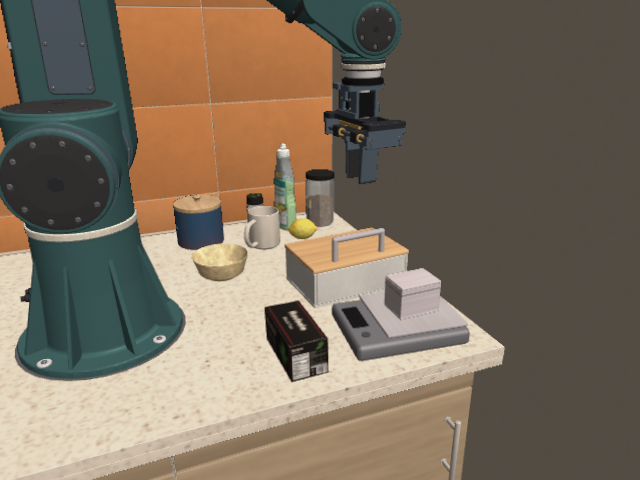

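The lid is shut, level at z = 0.086, at about (346, 250). The heavy tin stands on the pan at (412, 295), the gripper is clear at (362, 150), and the tea box, mug and lemon haven't moved. I'll hand it in.

```bash
python3 -c "
from station import *
print(finish_job())"
```

```text
the job is handed in; nothing more can be done
None
```

The job is handed in at about 26 s on the robot's clock, with no verdict returned: the heavy tin (4.65 N when lifted) stands mid-pan, the light tin was left standing in the bin, the lid is shut, and the tea box, mug and lemon look unmoved in the last picture.

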